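# Find the glass rinser head with the tired spring and shut it off

## Robot

A 7-joint arm with a two-finger parallel gripper is mounted at the origin on a cart in front of the work surface, level with it; the furniture and walls round the work are solid. World frame = base frame: x ahead of the robot, y to its left, z up, the work surface at z = 0. Lengths are in m, angles in rad, forces in N, time in s.
With the tool pointing down it reaches from about 0.4 to 0.85 m from the base axis. Payload 10.4 kg.
Tool frame: the origin (TCP) lies midway between the tips of the shut fingers; the grasp point (between the pads) lies 19 mm behind it (manip.grasp_offset is the distance from the TCP to the grasp point, in m); z points along the fingers, y is the line along which they close (so a half turn about z gives the same grasp; the last joint's range is limited). The gripper opens to 85 mm and grips with 20 to 120 N. Pads are 22 mm wide; open, the fingers measure 114 mm over their backs; the gripper's body (76 mm by 85 mm) begins 54 mm behind the grasp point. The pads swing forward as they close: fully open they stand 13 mm farther back than shut.
Start: joints at [-0.023, 0.332, -0.065, 1.46, 0.022, 1.35, -0.088], TCP at [0.625, 0, 0.231] pointing down, gripper open.
Joint ranges: [-2.6, 2.6], [-0.5, 2.12], [-1.47, 1.34], [0.16, 2.42], [-1.27, 4.41], [0.06, 2.06], [-2.6, 2.6]. Speed limits (rad/s): [2.22, 2.22, 2.79, 2.79, 3.14, 3.14, 3.14].

## Interface

Orientations are given as a unit quaternion [x, y, z, w].
In Python, from workcell import manip gives the robot as it stands.
- The arm moves only by the tool run_rows, called by a JSON object that holds its "name" and its "arguments". Schema: {"type":"object","properties":{"offsets":{"type":"array","items":{"type":"array","items":{"type":"array","items":{"type":"number"},"minItems":7,"maxItems":7},"minItems":1,"maxItems":20},"minItems":1,"maxItems":1},"force":{"type":"number"},"only":{"type":"string"},"quiet":{"type":"boolean"},"lines":{"type":"string"}},"required":["offsets"],"additionalProperties":false}. offsets is a list that holds a single list of rows (three levels of brackets), with 1 to 20 rows, each of 7 numbers: a rotation vector rx, ry, rz in fractions of the full range, 1 being 90 degrees, then dx, dy, dz in normalised numbers (1 is 0.75 m), then the opening from 0.0 (shut) to 1.0 (fully open); each row is the pose to reach, as a shift and turn from the pose commanded when the call began, along the tool's axes at that moment; what a row does not reach only later rows make up. A row lasts 1/8 s, in which the tool goes at most 0.0625 m and 0.188 rad, less where a joint would pass 70% of its speed; a pose out of reach is approached as far as the arm can. The fingers move at their own pace and stop on an object; force is the grip in N (left out, the last holds). Time passes only in rows, so rows that do not move let the fingers close. The tool returns the time, the measured TCP pose, the force, the opening and the grip force at its end. only (a regular expression) keeps the lines of the reply that match it, lines (a string "A,B") keeps lines A to B, and quiet returns only ok. Shift and turn numbers lie between -1 and 1, and a call with a number outside is refused. Input that does not fit is refused with a message, and nothing moves.
- manip.get_obs(): the state, without advancing time (a new reading comes with each control period).
- manip.camera(name): name is "scene" or "side" or "wrist"; returns the picture (384x512x3 uint8, blue, green, red); there is no depth.
- manip.calibration(name): a dict with "fx", "fy", "cx", "cy" (pixels), "k1" (the pictures are not rectified: a ray, as slopes to the right and down, at radius r is drawn at 1 + k1 r^2 times it, then the intrinsics apply), "world_from_camera" (4x4, takes a point from camera to world coordinates); the wrist camera has in their place "tool_from_camera" (4x4, takes a point from camera to tool coordinates, whose origin is the TCP and whose axes are the flange's). Camera axes: x right, y up, looking along -z (the intrinsics and any distortion apply to the point x, -y, -z); pixel columns grow to the right and rows downward; lengths in m; the calibration is good to about 2 mm. A picture is of the moment at which its call begins: read the wrist's pose just before it. calibration takes no time and is no camera call.
- manip.hand_in(): hands the job in; it is judged then, once.
The state is a dict: "clock": time; "joint_pos": joint angles; "joint_velocities": joint speeds; "tau": joint torques, N m; "position": TCP position; "ee_rot": TCP orientation; "ft_force": force on the tool from outside, world axes, zero at the start; "torque": the same for the moment, N m; "grip_width": opening from 0.0 (shut) to 1.0 (fully open); "grasp_force": force on a finger pad.
Only numpy, scipy, OpenCV 4.12 (cv2) and the standard library are available. Lean on these libraries where they do the work, as an engineer would, in place of code of your own. Each camera call takes 0.05 s, during which the arm holds its last target. There are 200 camera calls.

## Task

One of the three heads of the glass rinser on the worktop has a tired spring and would dribble. With the fingertips, gently press the three black heads one after another from left to right, each more than halfway down, to feel which is the softest, then push the red shut-off tag behind that head fully down and leave the other two tags up and all the heads free. Grip and lift nothing, and leave the glass, the mug and the lemon where they are.

Things in the scene. Friction and masses are not known exactly. Their poses are not given: they have to be found in the camera images.
- tray: Stainless drip tray of the glass rinser, fixed to the worktop, 176 x 320 mm, rim 29 mm high. Origin: centre of its underside, on the worktop; its x axis points to the back (away from the robot, within 0.15 rad), y along the row of heads to the robot's left, z up. A steel supply pipe (top 40 mm above the worktop) runs along its back and leaves behind its left end.
- rinser_a: One of three rinser units of the same look, fixed in the tray with the tray's yaw; which of the three places (100 mm apart: left, middle, right) it has differs from run to run. Origin: on the worktop, on the tray's middle line; its head is centred 22 mm before it (-x), its tag 58 mm behind it (+x).
- head_a_top (a point): Centre of the top of the sprung rinsing head of rinser_a: a round black plate 66 mm across, 8 mm thick, its flat grey hub 25 mm across; 57 to 58 mm above the worktop when up. Moves with the head.
- head_a (a joint): How far the head of rinser_a is pressed down, m: 0 to 0.001 at rest (up), 0.014 at its stop. A plain spring holds it up and brings it back. Halfway down (0.007) the softest head pushes back with about 3 N, the other two with 8 to 11 N; at the stop no head needs more than 22 N.
- tag_a_top (a point): Centre of the flat top of the red shut-off tag of rinser_a, a tab 14 mm (x) x 30 mm (y) x 20 mm high on a steel stem, 80 mm straight behind the head's centre. Its top is 85 to 88 mm above the worktop when up (open) and 72 mm when fully down (shut). Moves with the tag.
- tag_a (a joint): How far the tag of rinser_a is pushed down, m: 0 to 0.003 up at the start, 0.016 fully down at its stop. It slides stiffly (about 3 N), has no spring and stays where it is left.
- rinser_b: One of three rinser units of the same look, fixed in the tray with the tray's yaw; which of the three places (100 mm apart: left, middle, right) it has differs from run to run. Origin: on the worktop, on the tray's middle line; its head is centred 22 mm before it (-x), its tag 58 mm behind it (+x).
- head_b_top (a point): Centre of the top of the sprung rinsing head of rinser_b: a round black plate 66 mm across, 8 mm thick, its flat grey hub 25 mm across; 57 to 58 mm above the worktop when up. Moves with the head.
- head_b (a joint): How far the head of rinser_b is pressed down, m: 0 to 0.001 at rest (up), 0.014 at its stop. A plain spring holds it up and brings it back. Halfway down (0.007) the softest head pushes back with about 3 N, the other two with 8 to 11 N; at the stop no head needs more than 22 N.
- tag_b_top (a point): Centre of the flat top of the red shut-off tag of rinser_b, a tab 14 mm (x) x 30 mm (y) x 20 mm high on a steel stem, 80 mm straight behind the head's centre. Its top is 85 to 88 mm above the worktop when up (open) and 72 mm when fully down (shut). Moves with the tag.
- tag_b (a joint): How far the tag of rinser_b is pushed down, m: 0 to 0.003 up at the start, 0.016 fully down at its stop. It slides stiffly (about 3 N), has no spring and stays where it is left.
- rinser_c: One of three rinser units of the same look, fixed in the tray with the tray's yaw; which of the three places (100 mm apart: left, middle, right) it has differs from run to run. Origin: on the worktop, on the tray's middle line; its head is centred 22 mm before it (-x), its tag 58 mm behind it (+x).
- head_c_top (a point): Centre of the top of the sprung rinsing head of rinser_c: a round black plate 66 mm across, 8 mm thick, its flat grey hub 25 mm across; 57 to 58 mm above the worktop when up. Moves with the head.
- head_c (a joint): How far the head of rinser_c is pressed down, m: 0 to 0.001 at rest (up), 0.014 at its stop. A plain spring holds it up and brings it back. Halfway down (0.007) the softest head pushes back with about 3 N, the other two with 8 to 11 N; at the stop no head needs more than 22 N.
- tag_c_top (a point): Centre of the flat top of the red shut-off tag of rinser_c, a tab 14 mm (x) x 30 mm (y) x 20 mm high on a steel stem, 80 mm straight behind the head's centre. Its top is 85 to 88 mm above the worktop when up (open) and 72 mm when fully down (shut). Moves with the tag.
- tag_c (a joint): How far the tag of rinser_c is pushed down, m: 0 to 0.003 up at the start, 0.016 fully down at its stop. It slides stiffly (about 3 N), has no spring and stays where it is left.
- tumbler: Clear drinking glass, 81 mm across, 102 mm high, loose, standing upright behind the tray. Origin: centre of its foot.
- striped_mug: White mug with dark stripes, 86 mm across, 120 mm with its handle, 90 mm high, loose, standing behind the tray. Origin: on its underside, in the middle of its outline, handle included.
- lemon: Yellow lemon, 70 x 51 x 52 mm, loose, lying beside the tray's right end. Origin: centre of its underside.

How it is judged:
On the way, in this order (a step that is already met when the one before it is completed fails the run):
1. the left head is pressed more than 5.5 mm down (((y of rinser_a in the frame of tray between 0.05 and 0.2 m and value of joint head_a above 0.0055 m) or (y of rinser_b in the frame of tray between 0.05 and 0.2 m and value of joint head_b above 0.0055 m) or (y of rinser_c in the frame of tray between 0.05 and 0.2 m and value of joint head_c above 0.0055 m))), for 0.1 s.
2. then the middle head is pressed more than 5.5 mm down (((y of rinser_a in the frame of tray between -0.05 and 0.05 m and value of joint head_a above 0.0055 m) or (y of rinser_b in the frame of tray between -0.05 and 0.05 m and value of joint head_b above 0.0055 m) or (y of rinser_c in the frame of tray between -0.05 and 0.05 m and value of joint head_c above 0.0055 m))), for 0.1 s.
3. then the right head is pressed more than 5.5 mm down (((y of rinser_a in the frame of tray between -0.2 and -0.05 m and value of joint head_a above 0.0055 m) or (y of rinser_b in the frame of tray between -0.2 and -0.05 m and value of joint head_b above 0.0055 m) or (y of rinser_c in the frame of tray between -0.2 and -0.05 m and value of joint head_c above 0.0055 m))), for 0.1 s.
4. then the tag of the softest head is pushed down (((value of joint tag_a above 0.0135 m and value of joint head_a above 0.00065 m) or (value of joint tag_b above 0.0135 m and value of joint head_b above 0.00065 m) or (value of joint tag_c above 0.0135 m and value of joint head_c above 0.00065 m))), for 0.1 s.
At the end, for the whole second after the job is handed in: The softest head (it sags 1 mm at rest, the others under 0.4 mm) has its tag within 2.5 mm of the lower stop; the other tags are less than 6 mm down; all heads are up within 3 mm; glass, mug and lemon are within 25 mm of their starts, glass and mug upright (((value of joint tag_a above 0.0135 m and value of joint head_a above 0.00065 m) or (value of joint tag_b above 0.0135 m and value of joint head_b above 0.00065 m) or (value of joint tag_c above 0.0135 m and value of joint head_c above 0.00065 m)) and not ((value of joint tag_a above 0.006 m and value of joint head_a below 0.00065 m) or (value of joint tag_b above 0.006 m and value of joint head_b below 0.00065 m) or (value of joint tag_c above 0.006 m and value of joint head_c below 0.00065 m)) and value of joint each of head_a, head_b, head_c below 0.003 m and distance of each of tumbler, striped_mug, lemon from where it was at the start of the episode below 0.025 m and angle between each of tumbler, striped_mug's own z axis and vertical below 0.2 rad); the robot touches nothing.
It fails at once if the tag of a sound head is pushed down (more than 6 mm) ((value of joint tag_a above 0.006 m and value of joint head_a below 0.00065 m) or (value of joint tag_b above 0.006 m and value of joint head_b below 0.00065 m) or (value of joint tag_c above 0.006 m and value of joint head_c below 0.00065 m)).
It fails at once if the glass, the mug or the lemon is lifted, carried or shoved (more than 25 mm) (distance of any of tumbler, striped_mug, lemon from where it was at the start of the episode above 0.025 m).
It fails at once if a rinser unit is pressed roughly (more than 45 N) (contact force between anything else and rinser_a above 45 N or contact force between anything else and rinser_b above 45 N or contact force between anything else and rinser_c above 45 N).
It also fails if it takes over 51 s, if anything falls off the work surface, if the arm or the gripper's body presses on something with over 40 N, if the wrist force passes 120 N, or if a joint passes its speed limit or range.

## Working session

There is one attempt and no reset: what is moved stays moved. The work goes in short steps, Python scripts to look and compute and a tool call to move; the robot and the scene stay as the last step left them, time stands still between calls to the robot, and variables do not carry over. Pictures are saved under pics/ and viewed, at most 10 in all, crops included, and the job is handed in when it is done.

```bash
ls; mkdir -p pics
```

Run:
```python
from workcell import manip
import cv2,numpy as np
o=manip.get_obs();print({k:np.round(v,4).tolist() for k,v in o.items()})
a=manip.camera("scene");b=manip.camera("side")
cv2.imwrite("pics/a.png",a);cv2.imwrite("pics/b.png",b)
for n in("scene","side","wrist"):print(n,manip.calibration(n))
```

```text
pics
workcell.py
{'clock': 0.0, 'joint_pos': [-0.0226, 0.3329, -0.0647, 1.4609, 0.0216, 1.3499, -0.0885], 'joint_velocities': [-0.0014, 0.0017, -0.0008, -0.0002, -0.0019, 0.0004, -0.0028], 'tau': [0.0005, -62.545, 0.0497, -39.161, 0.0164, 0.0098, -0.0], 'position': [0.6246, -0.0, 0.2305], 'ee_rot': [0.7071, 0.7071, -0.0005, -0.0005], 'ft_force': [0.2669, 0.3127, -0.0378], 'torque': [0.021, -0.0126, -0.0139], 'grasp_force': 0.0, 'grip_width': 1.0014}
scene {'fx': 369.02504768978747, 'fy': 369.02504768978747, 'cx': 258.01050350909077, 'cy': 190.99142803411155, 'k1': -0.056693953093090624, 'world_from_camera': array([[-0.90793147,  0.23871297, -0.34449466,  0.31774167],
       [-0.41890549, -0.54306983,  0.72773164,  0.35594398],
       [-0.01336567,  0.80504116,  0.59306837,  0.58764636],
       [ 0.        ,  0.        ,  0.        ,  1.        ]])}
side {'fx': 373.85310016131837, 'fy': 373.85310016131837, 'cx': 250.89896181018807, 'cy': 186.89454744966605, 'k1': 0.011772076357655682, 'world_from_camera': array([[-0.96865635,  0.10781107, -0.22378928,  0.42032659],
       [-0.24766154, -0.3495196 ,  0.90360379,  0.51009266],
       [ 0.01919975,  0.93070555,  0.36526503,  0.40619192],
       [ 0.        ,  0.        ,  0.        ,  1.        ]])}
wrist {'fx': 336.0671735070765, 'fy': 336.0671735070765, 'cx': 250.40075813995233, 'cy': 188.86740233225615, 'k1': -0.05796331018808762, 'tool_from_camera': array([[-3.52558947e-04,  9.61913134e-01,  2.73355076e-01,
         7.01712601e-02],
       [ 9.99999900e-01,  4.13899740e-04, -1.66730707e-04,
        -2.87237328e-04],
       [-2.73522052e-04,  2.73354990e-01, -9.61913185e-01,
        -1.41828456e-01],
       [ 0.00000000e+00,  0.00000000e+00,  0.00000000e+00,
         1.00000000e+00]])}
```

Run:
```python
import cv2,numpy as np
a=cv2.imread("pics/a.png");b=cv2.imread("pics/b.png")
cv2.imwrite("pics/a2.png",cv2.resize(a,None,fx=1.5,fy=1.5))
cv2.imwrite("pics/b2.png",cv2.resize(b,None,fx=1.5,fy=1.5))
```

```text
(no output)
```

View pics/a2.png

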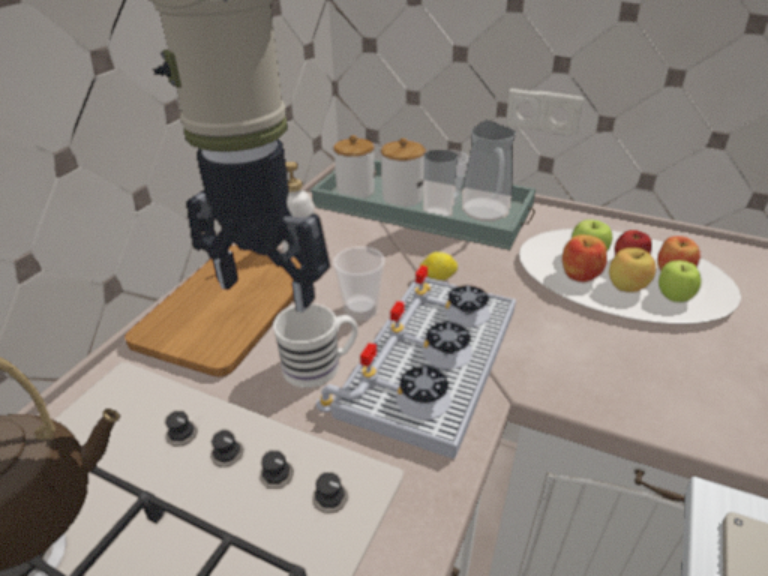

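View pics/b2.png

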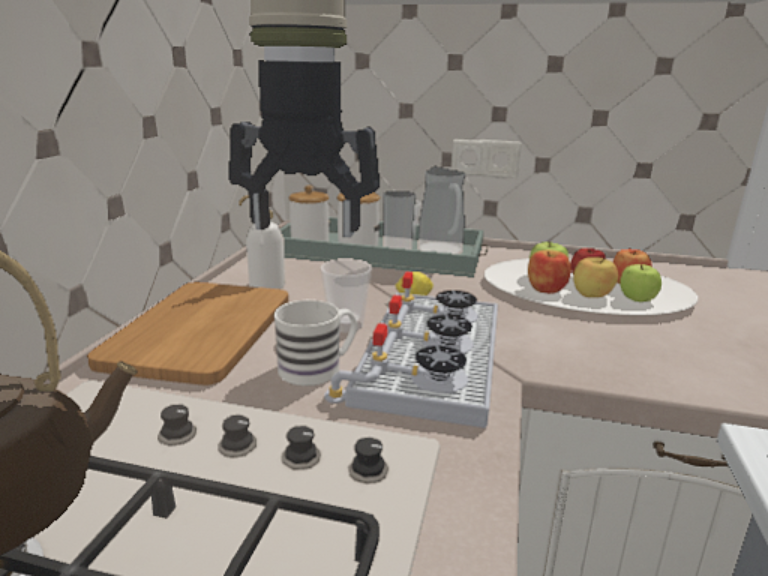

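Scene view (1.5x): head hubs at left (424,384), middle (448,338) and right (468,298), with red tags at (368,355), (397,315) and (421,275). Side view: heads at (441,359), (449,325) and (457,299), with tags at (380,340), (395,309) and (407,283). The mug and the glass stand just behind the tags. Next I triangulate from both views and fit the layout.

Create h.py:
```python
import numpy as np,cv2
from scipy.optimize import least_squares
from workcell import manip
def proj(c,T,P):
    p=(np.asarray(P)-T[:3,3])@T[:3,:3]
    s=np.stack([p[:,0],-p[:,1]],1)/-p[:,2:3]
    s=s*(1+c["k1"]*(s**2).sum(1,keepdims=True))
    return s*[c["fx"],c["fy"]]+[c["cx"],c["cy"]]
def blobs(m,guess,r=20):
    n,l,st,ce=cv2.connectedComponentsWithStats(m.astype(np.uint8))
    out=[]
    for g in guess:
        k=[i for i in range(1,n) if st[i,4]>25 and np.hypot(*(ce[i]-g))<r]
        k=min(k,key=lambda i:np.hypot(*(ce[i]-g))); out.append(list(ce[k])+[st[k,4]])
    return np.array(out)
```

Run:
```python
from h import *
G={"scene":("a",[(424,384),(448,338),(468,298)],[(368,355),(397,315),(421,275)]),
   "side":("b",[(441,359),(449,325),(457,299)],[(380,340),(395,309),(407,283)])}
obs=[];cal=[]
for n,(f,h,t) in G.items():
    im=cv2.imread(f"pics/{f}.png");h=np.array(h)/1.5;t=np.array(t)/1.5
    hs=cv2.cvtColor(im,cv2.COLOR_BGR2HSV)
    red=((hs[...,0]<8)|(hs[...,0]>172))&(hs[...,1]>170)&(hs[...,2]>70)
    tb=blobs(red,t,12)
    # head: enclosing ellipse of dark pixels
    hc=[]
    for g in h:
        y,x=np.nonzero(im.max(2)<75); k=(abs(x-g[0])<19)&(abs(y-g[1])<13)
        pts=np.stack([x[k],y[k]],1).astype(np.int32)
        e=cv2.fitEllipse(cv2.convexHull(pts)); hc.append(e[0]); print(n,g,np.round(e[0],1),np.round(e[1],1))
    print(np.round(tb,1)); c=manip.calibration(n)
    cal.append((c,c["world_from_camera"])); obs.append(np.vstack([hc,tb[:,:2]]))
for i in range(6):
    f=lambda P:np.concatenate([proj(c,T,[P])[0]-o[i] for (c,T),o in zip(cal,obs)])
    s=least_squares(f,[.6,0,.06]);print(i,s.x.round(4),s.fun.round(1))
def pts(p):
    x,y,a,zh,zt=p;u=np.array([np.cos(a),np.sin(a)]);v=np.array([-u[1],u[0]])
    return np.array([[*(np.array([x,y])+u*d+v*k),z] for d,z in((-.022,zh),(.058,zt)) for k in(.1,0,-.1)])
f=lambda p:np.concatenate([(proj(c,T,pts(p))-o).ravel() for (c,T),o in zip(cal,obs)])
s=least_squares(f,[.6,0,0,.055,.076]);print(s.x.round(4),abs(s.fun).max(),s.cost);print(pts(s.x).round(4))
```

```text
scene [282.66666667 256.        ] [282.3 255.8] [24.1 31. ]
scene [298.66666667 225.33333333] [298.3 224.8] [20.1 27.7]
scene [312.         198.66666667] [311.8 198.9] [17.1 25. ]
[[245.1 236.   92. ]
 [264.4 207.   69. ]
 [280.8 182.3  55. ]]
side [294.         239.33333333] [293.1 239.9] [23.5 33.7]
side [299.33333333 216.66666667] [300.1 215.8] [24.7 31.6]
side [304.66666667 199.33333333] [300.3 204.1] [20.7 33.9]
[[253.  222.7  95. ]
 [263.1 202.8  68. ]
 [271.4 186.4  54. ]]
0 [ 0.4932 -0.1252  0.0504] [ 0.7  0.5 -0.7 -0.4]
1 [ 0.4918 -0.2131  0.0612] [ 0.7  0.5 -0.7 -0.4]
2 [ 0.5072 -0.3591  0.0237] [ 0.3  0.3 -0.4 -0.2]
3 [ 0.572  -0.1203  0.0782] [ 0.6  0.4 -0.6 -0.4]
4 [ 0.5745 -0.2206  0.0776] [ 0.6  0.4 -0.6 -0.4]
5 [ 0.577  -0.3234  0.0772] [ 0.5  0.4 -0.6 -0.4]
[ 0.518  -0.2263  0.0289  0.0483  0.0755] 3.9082291714627218 18.103310850451688
[[ 0.4932 -0.127   0.0483]
 [ 0.4961 -0.2269  0.0483]
 [ 0.4989 -0.3269  0.0483]
 [ 0.5731 -0.1247  0.0755]
 [ 0.576  -0.2246  0.0755]
 [ 0.5789 -0.3246  0.0755]]
```

Careful with the scale: shifts go in shares of 0.75 m and turns go in shares of 90 degrees. That gives: -0.24 m / 0.75 = -0.32, -0.09 m / 0.75 = -0.12.

{"name": "run_rows", "arguments": {"offsets": [[[0, 0, 0, -0.0667, -0.0267, 0, 0], [0, 0, 0, -0.1333, -0.0533, 0, 0], [0, 0, 0, -0.2, -0.08, 0, 0], [0, 0, 0, -0.2667, -0.1067, 0, 0], [0, 0, 0, -0.32, -0.12, 0, 0], [0, 0, 0, -0.32, -0.12, 0, 0], [0, 0, 0, -0.32, -0.12, 0, 0]]]}}

```text
clock: 0.98
position: [0.5352, -0.2392, 0.231]
ee_rot: [0.707, 0.707, 0.0, -0.0]
ft_force: [0.2, 0.6, 0.2]
grip_width: 0.001
grasp_force: 0.0
```

Run:
```python
from h import *
o=manip.get_obs();im=manip.camera("wrist");cv2.imwrite("pics/w1.png",im)
np.savez("w1.npz",p=o["position"],q=o["ee_rot"]);cv2.imwrite("pics/w1b.png",cv2.resize(im,None,fx=1.5,fy=1.5))
```

{"name": "run_rows", "arguments": {"offsets": [[[0, 0, 0, 0.08, -0.0267, 0, 0], [0, 0, 0, 0.152, -0.0533, 0, 0], [0, 0, 0, 0.152, -0.0533, 0, 0], [0, 0, 0, 0.152, -0.0533, 0, 0]]]}}

```text
clock: 1.52
position: [0.4953, -0.1253, 0.2315]
ee_rot: [0.706, 0.708, 0.0, 0.0]
ft_force: [0.2, -0.6, 0.1]
grip_width: -0.001
grasp_force: 0.0
```

Run:
```python
from h import *
o=manip.get_obs();im=manip.camera("wrist");cv2.imwrite("pics/w2.png",im)
np.savez("w2.npz",p=o["position"],q=o["ee_rot"]);cv2.imwrite("pics/w2b.png",cv2.resize(im,None,fx=1.5,fy=1.5))
print(o["ft_force"],o["ee_rot"])
```

```text
[ 0.19552338 -0.60402186  0.09817792] [7.06463094e-01 7.07749811e-01 1.08236404e-04 3.01641338e-04]
```

View pics/w1b.png

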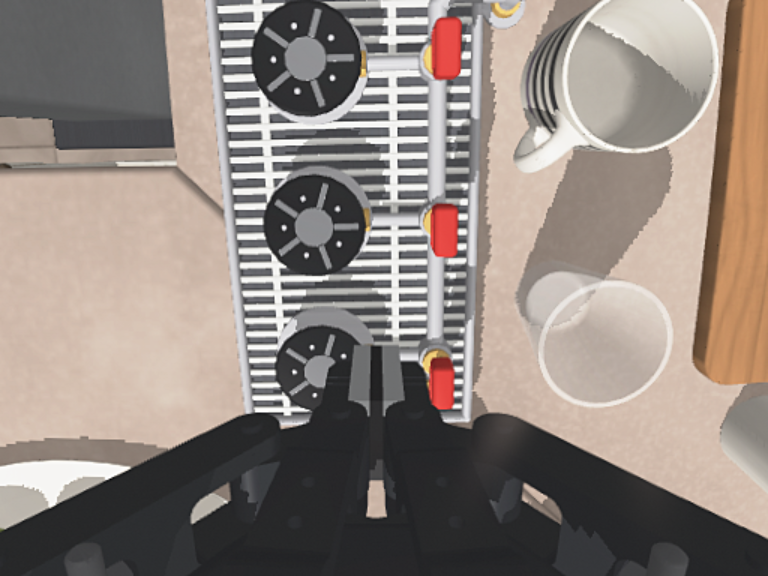

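View pics/w2b.png

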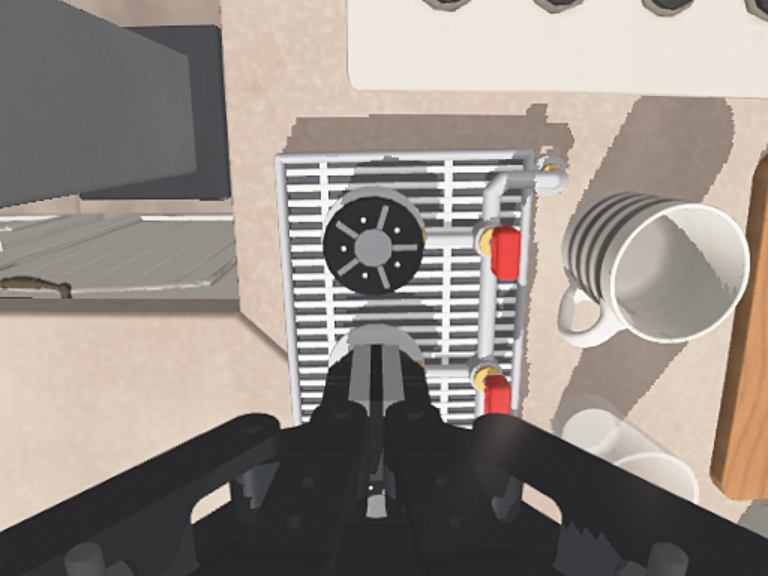

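Wrist view 1 (1.5x) shows hubs at left (306,59), middle (314,228) and right (320,371), with tags near (446,48), (444,231) and (441,383). View 2 shows the left hub at (374,248) and its tag at (506,254). The mug and the glass are clear of the tags by about 30–40 mm.

Run:
```python
from h import *
from scipy.spatial.transform import Rotation as R
c=manip.calibration("wrist");V=[]
H={"w1":[(306,59),(314,228),(320,371)],"w2":[(374,248)]}
T={"w1":[(446,48),(444,231)],"w2":[(506,254)]}
A=[]
for n in("w1","w2"):
    d=np.load(n+".npz");W=np.eye(4);W[:3,:3]=R.from_quat(d["q"]).as_matrix();W[:3,3]=d["p"];W=W@c["tool_from_camera"]
    im=cv2.imread(f"pics/{n}.png");hs=cv2.cvtColor(im,cv2.COLOR_BGR2HSV)
    red=((hs[...,0]<8)|(hs[...,0]>172))&(hs[...,1]>150)&(hs[...,2]>70)
    A+=[(W,i,np.array(h)/1.5) for i,h in enumerate(H[n])]
    A+=[(W,3+i,b[:2]) for i,b in enumerate(blobs(red,np.array(T[n])/1.5))]
def pts(p):
    x,y,a,zh,zt=p;u=np.array([np.cos(a),np.sin(a)]);v=np.array([-u[1],u[0]])
    return np.array([[*(np.array([x,y])+u*d+v*k),z] for d,z in((-.022,zh),(.058,zt)) for k in(.1,0,-.1)])
f=lambda p:np.concatenate([proj(c,W,pts(p)[i:i+1])[0]-o for W,i,o in A])
s=least_squares(f,[.518,-.226,.03,.055,.08]);print(s.x.round(4),s.fun.round(1));print(pts(s.x).round(4))
```

```text
[ 0.5175 -0.2211  0.0192  0.0565  0.0763] [-0.5 -0.7 -0.3 -0.8  0.8  0.   0.2  1.   0.3  0.3 -0.6 -0.2  0.1  0.3]
[[ 0.4936 -0.1216  0.0565]
 [ 0.4955 -0.2215  0.0565]
 [ 0.4975 -0.3215  0.0565]
 [ 0.5736 -0.12    0.0763]
 [ 0.5755 -0.22    0.0763]
 [ 0.5775 -0.32    0.0763]]
```

Scaled: 0.158 m / 0.75 = 0.2107, 0.05 m / 0.75 = 0.0667.

{"name": "run_rows", "arguments": {"offsets": [[[0, 0, 0, 0.0053, -0.0027, 0.0667, 0], [0, 0, 0, 0.0053, -0.0027, 0.1333, 0], [0, 0, 0, 0.0053, -0.0027, 0.1867, 0], [0, 0, 0, 0.0053, -0.0027, 0.2107, 0], [0, 0, 0, 0.0053, -0.0027, 0.2107, 0], [0, 0, 0, 0.0053, -0.0027, 0.2107, 0], [0, 0, 0, 0.0053, -0.0027, 0.2107, 0]]]}}

```text
clock: 2.45
position: [0.4938, -0.1223, 0.0744]
ee_rot: [0.707, 0.707, 0.001, 0.001]
ft_force: [-1.0, -0.4, 0.2]
grip_width: 0.0
grasp_force: 0.0
```

{"name": "run_rows", "arguments": {"offsets": [[[0, 0, 0, 0, 0, 0.0133, 0], [0, 0, 0, 0, 0, 0.02, 0], [0, 0, 0, 0, 0, 0.0267, 0], [0, 0, 0, 0, 0, 0.0267, 0], [0, 0, 0, 0, 0, 0.0267, 0], [0, 0, 0, 0, 0, 0.0267, 0]]]}}

```text
clock: 3.2
position: [0.4931, -0.122, 0.0535]
ee_rot: [0.707, 0.707, 0.0, 0.0]
ft_force: [-1.2, 0.1, 1.8]
grip_width: 0.001
grasp_force: 0.8
```

Scaled: 0.005 m / 0.75 = 0.0067, 0.003 m / 0.75 = 0.004.

{"name": "run_rows", "arguments": {"offsets": [[[0, 0, 0, 0, 0, 0.004, 0], [0, 0, 0, 0, 0, 0.0067, 0], [0, 0, 0, 0, 0, 0.0067, 0], [0, 0, 0, 0, 0, 0.0067, 0], [0, 0, 0, 0, 0, 0.0067, 0]]]}}

```text
clock: 3.82
position: [0.4933, -0.122, 0.0485]
ee_rot: [0.707, 0.707, 0.0, 0.0]
ft_force: [0.4, -0.2, 3.5]
grip_width: -0.001
grasp_force: 2.0
```

Scaled: 0.0015 m / 0.75 = 0.002.

{"name": "run_rows", "arguments": {"offsets": [[[0, 0, 0, 0, 0, 0.002, 0], [0, 0, 0, 0, 0, 0.002, 0], [0, 0, 0, 0, 0, 0.002, 0], [0, 0, 0, 0, 0, 0.002, 0]]]}}

```text
clock: 4.32
position: [0.4933, -0.122, 0.047]
ee_rot: [0.707, 0.707, 0.0, 0.0]
ft_force: [1.2, -0.7, 4.3]
grip_width: 0.0
grasp_force: 2.3
```

{"name": "run_rows", "arguments": {"offsets": [[[0, 0, 0, 0, 0, -0.02, 0], [0, 0, 0, 0, 0, -0.04, 0], [0, 0, 0, -0.04, 0, -0.04, 0], [0, 0, 0, -0.0933, 0.0013, -0.04, 0], [0, 0, 0, -0.1333, 0.0027, -0.04, 0], [0, 0, 0, -0.1333, 0.0027, -0.04, 0], [0, 0, 0, -0.1333, 0.0027, -0.04, 0], [0, 0, 0, -0.1333, 0.0027, -0.04, 0]]]}}

```text
clock: 5.32
position: [0.4952, -0.2208, 0.0771]
ee_rot: [0.707, 0.708, 0.0, -0.0]
ft_force: [-0.7, 0.2, 0.6]
grip_width: -0.0
grasp_force: 0.0
```

{"name": "run_rows", "arguments": {"offsets": [[[0, 0, 0, 0, 0, 0.016, 0], [0, 0, 0, 0, 0, 0.024, 0], [0, 0, 0, 0, 0, 0.0307, 0], [0, 0, 0, 0, 0, 0.0307, 0], [0, 0, 0, 0, 0, 0.0307, 0], [0, 0, 0, 0, 0, 0.0307, 0]]]}}

```text
clock: 6.08
position: [0.495, -0.2218, 0.054]
ee_rot: [0.707, 0.707, 0.0, -0.0]
ft_force: [-2.6, 2.9, 4.3]
grip_width: -0.003
grasp_force: 2.3
```

{"name": "run_rows", "arguments": {"offsets": [[[0, 0, 0, 0, 0, 0.004, 0], [0, 0, 0, 0, 0, 0.0067, 0], [0, 0, 0, 0, 0, 0.0067, 0], [0, 0, 0, 0, 0, 0.0067, 0], [0, 0, 0, 0, 0, 0.0067, 0]]]}}

```text
clock: 6.7
position: [0.4952, -0.222, 0.0495]
ee_rot: [0.707, 0.707, 0.0, 0.0]
ft_force: [-5.0, 3.6, 10.1]
grip_width: 0.001
grasp_force: 5.0
```

Scaled: -0.1 m / 0.75 = -0.1333, -0.07 m / 0.75 = -0.0933.

{"name": "run_rows", "arguments": {"offsets": [[[0, 0, 0, 0, 0, -0.02, 0], [0, 0, 0, 0, 0, -0.04, 0], [0, 0, 0, -0.04, 0, -0.04, 0], [0, 0, 0, -0.0933, 0.0013, -0.04, 0], [0, 0, 0, -0.1333, 0.0027, -0.04, 0], [0, 0, 0, -0.1333, 0.0027, -0.04, 0], [0, 0, 0, -0.1333, 0.0027, -0.04, 0], [0, 0, 0, -0.1333, 0.0027, -0.04, 0]]]}}

```text
clock: 7.7
position: [0.4974, -0.3209, 0.079]
ee_rot: [0.707, 0.708, 0.0, -0.0]
ft_force: [-0.3, 0.4, 0.0]
grip_width: -0.0
grasp_force: 0.0
```

{"name": "run_rows", "arguments": {"offsets": [[[0, 0, 0, 0, 0, 0.016, 0], [0, 0, 0, 0, 0, 0.0267, 0], [0, 0, 0, 0, 0, 0.0333, 0], [0, 0, 0, 0, 0, 0.0333, 0], [0, 0, 0, 0, 0, 0.0333, 0], [0, 0, 0, 0, 0, 0.0333, 0]]]}}

```text
clock: 8.45
position: [0.4968, -0.3214, 0.0538]
ee_rot: [0.707, 0.707, 0.0, -0.001]
ft_force: [-3.1, 3.7, 5.4]
grip_width: -0.006
grasp_force: 3.1
```

{"name": "run_rows", "arguments": {"offsets": [[[0, 0, 0, 0, 0, 0.004, 0], [0, 0, 0, 0, 0, 0.0067, 0], [0, 0, 0, 0, 0, 0.0067, 0], [0, 0, 0, 0, 0, 0.0067, 0], [0, 0, 0, 0, 0, 0.0067, 0]]]}}

```text
clock: 9.07
position: [0.4969, -0.3215, 0.0495]
ee_rot: [0.707, 0.707, 0.0, -0.0]
ft_force: [-4.9, 4.6, 12.5]
grip_width: -0.005
grasp_force: 6.2
```

The left head is clearly the softest: about 4 N, against 10 N and 12 N for the others. Next is the left tag.

Scaled: 0.2015 m / 0.75 = 0.2687, 0.17 m / 0.75 = 0.2267.

{"name": "run_rows", "arguments": {"offsets": [[[0, 0, 0, 0, 0, -0.0267, 0], [0, 0, 0, 0, 0, -0.0667, 0], [0, 0, 0, 0.04, 0, -0.1067, 0], [0, 0, 0, 0.1067, 0, -0.1067, 0], [0, 0, 0, 0.1733, 0.0267, -0.1067, 0], [0, 0, 0, 0.2267, 0.0667, -0.1067, 0], [0, 0, 0, 0.2687, 0.1027, -0.1067, 0], [0, 0, 0, 0.2687, 0.1027, -0.1067, 0], [0, 0, 0, 0.2687, 0.1027, -0.1067, 0], [0, 0, 0, 0.2687, 0.1027, -0.1067, 0]]]}}

```text
clock: 10.32
position: [0.5734, -0.1219, 0.1287]
ee_rot: [0.708, 0.706, -0.0, 0.0]
ft_force: [-1.6, 0.1, 0.0]
grip_width: 0.001
grasp_force: 0.0
```

{"name": "run_rows", "arguments": {"offsets": [[[0, 0, 0, 0, 0, 0.0267, 0], [0, 0, 0, 0, 0, 0.0467, 0], [0, 0, 0, 0, 0, 0.056, 0], [0, 0, 0, 0, 0, 0.0627, 0], [0, 0, 0, 0, 0, 0.068, 0], [0, 0, 0, 0, 0, 0.072, 0], [0, 0, 0, 0, 0, 0.072, 0]]]}}

```text
clock: 11.2
position: [0.5743, -0.1204, 0.0748]
ee_rot: [0.707, 0.707, 0.0, 0.0]
ft_force: [-0.1, 0.4, -0.6]
grip_width: -0.0
grasp_force: 0.0
```

Scaled: 0.002 m / 0.75 = 0.0027, 0.001 m / 0.75 = 0.0013.

{"name": "run_rows", "arguments": {"offsets": [[[0, 0, 0, 0, 0, 0.0013, 0], [0, 0, 0, 0, 0, 0.0027, 0]]]}}

```text
clock: 11.45
position: [0.5744, -0.1203, 0.0731]
ee_rot: [0.707, 0.707, 0.0, 0.0]
ft_force: [-0.2, 0.2, 2.1]
grip_width: 0.002
grasp_force: 1.4
```

{"name": "run_rows", "arguments": {"offsets": [[[0, 0, 0, 0, 0, 0.0013, 0], [0, 0, 0, 0, 0, 0.0033, 0], [0, 0, 0, 0, 0, 0.0033, 0], [0, 0, 0, 0, 0, 0.0033, 0]]]}}

```text
clock: 11.95
position: [0.5745, -0.1203, 0.072]
ee_rot: [0.707, 0.707, 0.0, 0.0]
ft_force: [-6.6, 2.2, 16.9]
grip_width: -0.001
grasp_force: 8.7
```

Run:
```python
from h import *
cv2.imwrite("pics/w3.png",manip.camera("side"))
cv2.imwrite("pics/w3b.png",cv2.resize(cv2.imread("pics/w3.png")[120:320,150:400],None,fx=3,fy=3))
```

```text
(no output)
```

View pics/w3b.png

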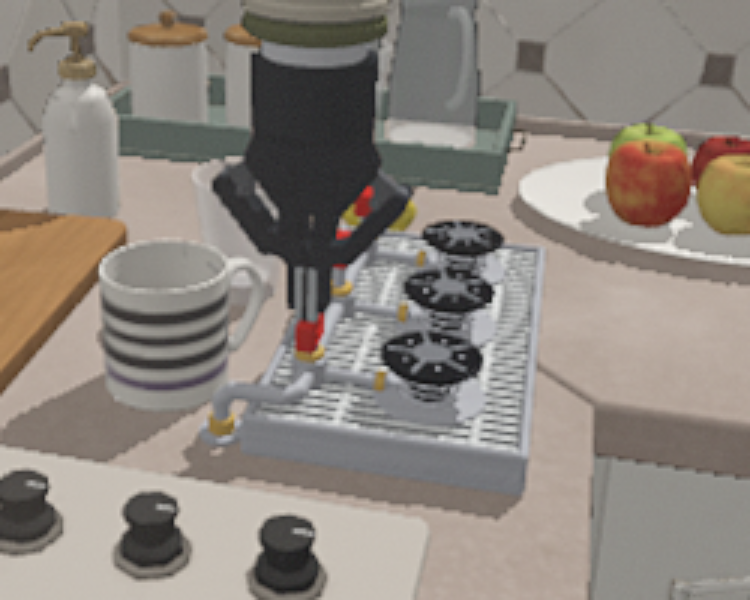

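The crop shows the fingertips on the left tag at (310,335), pressed down onto its brass collar. The 17 N reading at z = 0.072 means it is at its stop. The heads are up and the mug and glass are undisturbed. I retract, check and hand in.

Scaled: -0.15 m / 0.75 = -0.2, -0.11 m / 0.75 = -0.1467.

{"name": "run_rows", "arguments": {"offsets": [[[0, 0, 0, 0, 0, -0.0267, 0], [0, 0, 0, 0, 0, -0.08, 0], [0, 0, 0, 0, 0, -0.1467, 0], [0, 0, 0, 0, 0, -0.2, 0], [0, 0, 0, 0, 0, -0.2, 0], [0, 0, 0, 0, 0, -0.2, 0], [0, 0, 0, 0, 0, -0.2, 0]]]}}

```text
clock: 12.88
position: [0.5734, -0.1204, 0.2188]
ee_rot: [0.707, 0.707, -0.001, -0.001]
ft_force: [-0.0, -0.1, -0.7]
grip_width: 0.002
grasp_force: 0.0
```

Run:
```python
from h import *
cv2.imwrite("pics/w4b.png",cv2.resize(manip.camera("side")[120:320,150:400],None,fx=3,fy=3))
```

```text
(no output)
```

View pics/w4b.png

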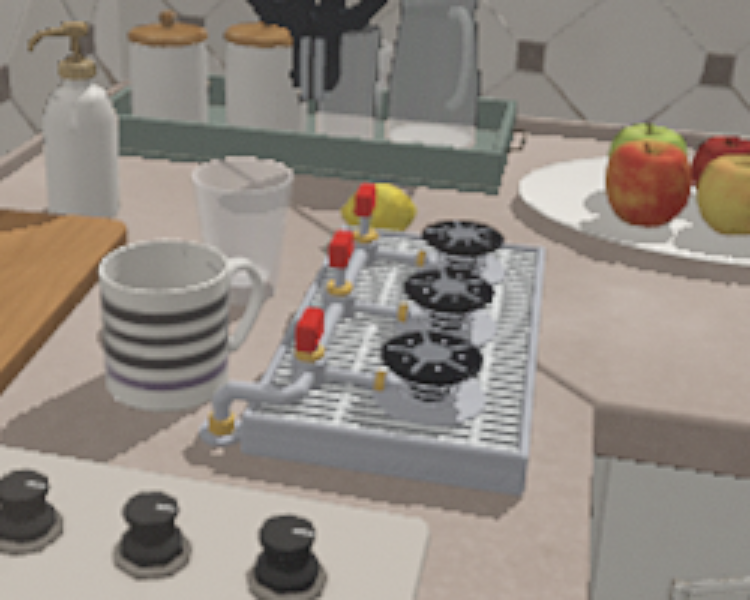

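The left tag (310,330) now sits down on its collar. The middle tag (342,248) and right tag (366,200) are still up on their stems, all the heads are up, and the mug, glass and lemon have not moved.

```bash
python3 -c "
from workcell import manip
print(manip.hand_in())"
```

```text
the job is handed in; nothing more can be done
None
```

I pressed the three heads from left to right, found the left one softest (about 4 N, against 10 N and 12 N), pushed its tag down to its stop, left everything else as it was, and handed the job in; no verdict was shown.

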